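# Trip the hidden catch of a locked cash box with its release pin

## Robot

A 6-joint arm with a two-finger parallel gripper is mounted at the origin on the work surface; the furniture and walls round the work are solid. World frame = base frame: x ahead of the robot, y to its left, z up, the work surface at z = 0. Lengths are in mm, angles in rad, forces in N, time in s.
With the tool pointing down it reaches from about 300 to 850 mm from the base axis. Payload 5.4 kg.
Tool frame: the origin (TCP) lies where the fingers leave the gripper's body, on its centre line; the fingertips stand 73 mm ahead of it and the grasp point (between the pads) lies 54 mm ahead of it; z points along the fingers, y is the line along which they close (so a half turn about z gives the same grasp; the last joint's range is limited). The gripper opens to 85 mm and grips with 20 to 120 N. Pads are 22 mm wide; open, the fingers measure 114 mm over their backs; the gripper's body (76 mm by 85 mm) begins 54 mm behind the grasp point. The pads swing forward as they close: fully open they stand 13 mm farther back than shut.
Start: joints at [-1.388, 0.158, 1.597, -0, 1.386, -0.21], TCP at [220.072, -531.201, 303.899] pointing down, gripper open.
Joint ranges: [-2.91, 2.91], [-0.94, 2.29], [0.18, 2.7], [-1.29, 4.43], [0.17, 2.64], [-3, 3]. Speed limits (rad/s): [2.57, 2.57, 3.14, 3.14, 3.14, 3.14].

## Interface

Orientations are given as a unit quaternion [w, x, y, z].
In Python, from cell import r gives the robot as it stands.
- The arm moves only by the tool servo_tool, never from a script. Its argument "moves" is a list that holds one entry, the list of rows, each a list of 4 numbers: the shift along the tool's x, y, z scaled (see below), then the turn about the tool's z scaled (see below). In form: [[[x, y, z, yaw], ...]]. A call has 1 to 20 rows; each row shifts and turns the commanded pose from where the row before left it, along the tool's axes as they then stand; what a row does not reach is not made up. The controller multiplies each number of a shift by 250 mm and each number of a turn by 90 degrees. A row lasts 1/12 s, in which the tool goes at most 41.7 mm and 7.16 degrees, less where a joint would pass 70% of its speed; a pose out of reach is approached as far as the arm can. A call with a number of a shift or a turn outside -1 to 1 is refused whole. A call with a gripper value outside its range is refused whole. "claw" is the gripper command: -1 is fully open, 1 is shut, values between are in proportion, set as the call begins (left out, the last holds). The fingers move at their own pace and stop on an object; the grip force is fixed at half the most. Time passes only in rows, so rows that do not move let the fingers close. It gives the time, the measured TCP pose, the force, the opening and the grip force at its end, in the units of the state.
- r.get_obs(): the state, without advancing time (a new reading comes with each control period).
- r.capture(name): name is "scene" or "top"; returns (picture, depth): 384x512x3 uint8, red, green, blue; 384x512 float32, mm along the optical axis (not along the pixel's ray), 0 where there is no reading.
- r.camera_model(name): a dict with "intrinsics" (3x3 intrinsics, pixels), "k1" (the pictures are not rectified: a ray, as slopes to the right and down, at radius r is drawn at 1 + k1 r^2 times it, then the intrinsics apply), "eye" and "rotation" of the camera in the world. Camera axes: x right, y up, looking along -z (the intrinsics and any distortion apply to the point x, -y, -z); pixel columns grow to the right and rows downward; lengths in mm; the calibration is good to about 2 mm. A picture is of the moment at which its call begins. camera_model takes no time and is no camera call.
- r.hand_in(): hands the job in; it is judged then, once.
The state is a dict: "clock": time; "joints": joint angles; "qvel": joint speeds; "tau": joint torques, N m; "tool_pos": TCP position; "tcp_rot": TCP orientation; "force": force on the tool from outside, world axes, zero at the start; "wrist_torque": the same for the moment, N m; "width": opening from 0.0 (shut) to 1.0 (fully open); "gripper_force": force on a finger pad.
Only numpy, scipy, OpenCV 4.12 (cv2) and the standard library are available. Lean on these libraries where they do the work, as an engineer would, in place of code of your own. Each camera call takes 0.05 s, during which the arm holds its last target. There are 200 camera calls.

## Task

The keypad of the grey cash box is dead, so open the box by its emergency release: take the orange-handled pin out of its black sleeve, lay it down flat on the worktop and let go, take it again farther back so that enough of it is free, and push its steel shaft gently through the small round hole in the front of the box until the hidden spring catch gives way and the lid springs up. Do not force the catch, and do not disturb the button jar, the red tin or the green thread spool. At the end draw the pin out and leave it lying flat on the worktop, clear of the box, with the lid standing open.

Things in the scene. Friction and masses are not known exactly. Their poses are not given: they have to be found in the camera images.
- cash_box: Fixed grey box, 140 (x) x 200 (y) x 105 mm high with its lid; origin on the worktop on its middle line, 80 mm behind the front face, z up, its front faces its own -x (towards the robot). The front panel is 5 mm thick; an enclosed bay with the hidden catch lies behind it. More than 40 N between pin and box damages it.
- box_hole (a point): Centre of the mouth of the round access hole, 14 mm across, with a thin steel rim, in the front face, right of the middle as the robot sees it, 55 mm above the worktop, at (-80, -45, 55) mm in the box frame; axes as the box: +x points straight into the hole. (The round key cylinder left of the middle is no hole.)
- box_lid (a joint): Angle of the lid, hinged on the far top edge of the box: 0 shut, positive open, up to 1.15 rad. Sprung: stays at 0 while the catch holds, swings up to about 1.15 rad and stays there once it is tripped.
- pin_sleeve: Fixed black plastic sleeve, 125 (x) x 36 (y) x 34 mm high, origin at the centre of its underside. Its own +x points out of its open mouth. The square bore is 20 mm wide and 20 mm high above a 10 mm floor; the pin lies in it handle first and pulls straight out along +x.
- sleeve_mouth (a point): Centre of the mouth of the sleeve at pin height, 18 mm above the worktop, 62.5 mm from the sleeve's origin; axes as the sleeve.
- release_pin: Loose pin, 170 mm long, 36 to 63 g: square orange handle 60 x 16 x 16 mm with black grooves, then a round steel shaft, 6 mm thick, 110 long, round tip. Origin under the handle's centre; own +x runs to the tip (140 mm off); its axis is 8 mm above the origin. Lies level on its handle. In the sleeve only 48 to 52 mm of shaft stick out: too little to hold it there and reach the catch.
- pin_tip (a point): The tip of the shaft, on the pin's axis; axes as the pin.
- buttons: Glass jar of buttons with a golden lid, 62 mm across, 73 high, origin under its centre. Leave alone.
- tin: Round red tin, 60 mm across, 23 high, origin under its centre. Leave alone.
- thread: Wooden spool of green thread, 38 mm across, 50 high, upright, origin under its centre. Leave alone.
- box_bay (a point): Unseen point on the hole's axis, 34 mm behind the front face. The catch's push plate (28 x 28 mm, centred on the axis) waits 0 to 20 mm beyond it, differently each time. It yields inward against a spring: about 3 N to start it, 6 to 8 N after 7 mm, where the catch lets go and the lid springs up at once; 10 mm in is a hard stop.
There are look-alikes about, which are no part of the job. Of the things that look like the cash_box, take the one that is farthest to the robot's left at the start. Leave any purple look-alike of the pin_sleeve alone.

How it is judged:
By the outcome, as a careful person would: the job done as asked, in the order asked, and still so for the second after the job is handed in, with the robot touching nothing.
It also fails if it takes over 61 s, if anything falls off the work surface, if the arm or the gripper's body presses on something with over 40 N, if the wrist force passes 120 N, or if a joint passes its speed limit or range.

## Working session

There is one attempt and no reset: what is moved stays moved. The work goes in short steps, Python scripts to look and compute and a tool call to move; the robot and the scene stay as the last step left them, time stands still between calls to the robot, and variables do not carry over. Pictures are saved under pics/ and viewed, at most 10 in all, crops included, and the job is handed in when it is done.

Besides the shell and the picture viewer there is one more tool, called after "Emit:" by a JSON object that holds its "op" and its "data". servo_tool: Moves the arm, as the interface text tells. Shifts and turns lie within -1 to 1; 1 stands for 250 mm of shift or 90 degrees of turn. Its arguments: {"type":"object","properties":{"moves":{"type":"array"},"claw":{"type":"number"}},"required":["moves"]}

```bash
mkdir -p pics; ls
cat > h.py <<'E'
import numpy as np,cv2
from cell import r
def snap(n,f):
    im,d=r.capture(n); cv2.imwrite(f'pics/{f}.png',im[...,::-1]); np.savez(f'pics/{f}.npz',im=im,d=d); return im,d
def ray(n,u,v):
    m=r.camera_model(n);K=np.array(m['intrinsics'],float);k=m['k1']
    a=cv2.undistortPoints(np.array([[[u,v]]],float),K,np.array([k,0,0,0,0],float))[0,0]
    return np.array(m['eye'],float),np.array(m['rotation'],float)@np.array([a[0],-a[1],-1])
def atz(n,u,v,z):
    e,d=ray(n,u,v); return e+d*(z-e[2])/d[2]
def pt(n,u,v,d):
    e,q=ray(n,u,v); return e+q*d[int(round(v)),int(round(u))]
E
python3 - <<'E'
from h import *
a,_=snap('scene','s0');b,_=snap('top','t0')
print(r.get_obs()); print(r.camera_model('scene'),r.camera_model('top'))
cv2.imwrite('pics/b0.png',cv2.resize(np.vstack([a,b])[...,::-1],None,fx=.78,fy=.78))
E
```

```text
pics
{'clock': 0.1, 'joints': array([-1.38811341e+00,  1.59008186e-01,  1.59810535e+00,  1.36845902e-06,
        1.38623844e+00, -2.10082948e-01]), 'qvel': array([-4.94748160e-04, -1.50404282e-03, -4.40118333e-03, -2.85111579e-04,
        8.17374518e-05,  1.33952668e-03]), 'tau': array([-1.28658762e-04, -3.96995974e+01, -3.32335496e+01, -2.29531897e-04,
        4.29152045e-03,  8.58675520e-06]), 'tool_pos': array([ 219.98890029, -530.79063533,  303.00329545]), 'tcp_rot': array([-8.79565997e-04,  9.80778411e-01,  1.95122871e-01,  1.27233854e-05]), 'force': array([0.31275556, 0.6816454 , 0.39001664]), 'wrist_torque': array([-0.01011963, -0.01288092,  0.0227597 ]), 'gripper_force': 0.0, 'width': 1.0006364502886043}
{'intrinsics': array([[454.37003817,   0.        , 259.16217877],
       [  0.        , 454.37003817, 194.54756247],
       [  0.        ,   0.        ,   1.        ]]), 'k1': 0.028564562687870304, 'eye': array([-198.00020615,  581.40137862, 1057.75350908]), 'rotation': array([-0.38901963, -0.16826995,  0.34662963,  0.83677766])} {'intrinsics': array([[367.76273673,   0.        , 263.45895942],
       [  0.        , 367.76273673, 191.34645442],
       [  0.        ,   0.        ,   1.        ]]), 'k1': -0.05067454349422543, 'eye': array([ 350.324857  ,  -22.92529485, 1189.68188242]), 'rotation': array([-0.70432846, -0.04576006,  0.06654321,  0.70526551])}
```

View pics/s0.png

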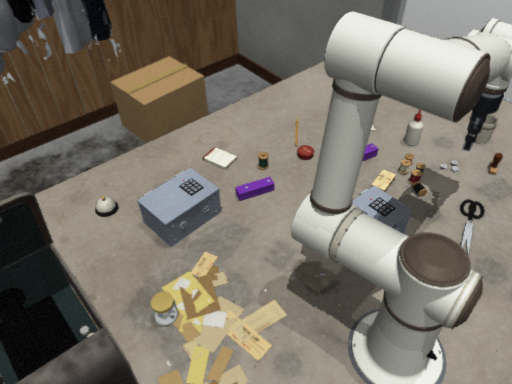

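View pics/t0.png

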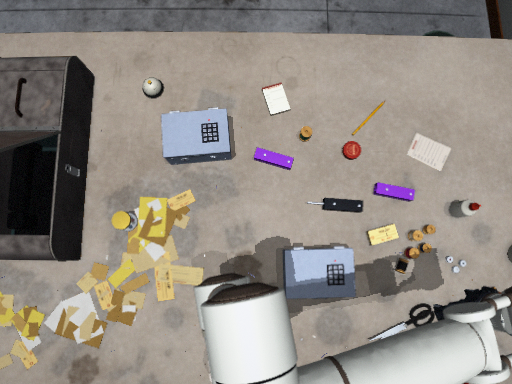

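Top view: candidates for cash box are the grey box at (197,136) and the one at (319,272), so I take the left one (197,136). For the sleeve: black (343,205) with the pin tip at (307,203), purple (273,158) and (394,191), so I take the black one. Jar (124,220), tin (352,150) and spool (306,132) are to be left alone.

```bash
python3 - <<'E'
s=open('h.py').read()
s=s.replace("import numpy as np,cv2","import numpy as np,cv2\nfrom scipy.spatial.transform import Rotation as R").replace("np.array(m['rotation'],float)@","R.from_quat(np.array(m['rotation'])[[1,2,3,0]]).as_matrix()@")
s+='''
def cloud(n,d):
    m=r.camera_model(n);K=np.array(m['intrinsics'],float)
    v,u=np.mgrid[:384,:512]
    a=cv2.undistortPoints(np.stack([u,v],-1).reshape(-1,1,2).astype(float),K,np.array([m['k1'],0,0,0,0.]))[:,0]
    c=np.c_[a[:,0],-a[:,1],-np.ones(len(a))]*d.reshape(-1,1)
    return (np.array(m['eye'])+c@R.from_quat(np.array(m['rotation'])[[1,2,3,0]]).as_matrix().T).reshape(384,512,3)
'''
open('h.py','w').write(s)
E
python3 - <<'E'
from h import *
for n,f,(bu,bv),sl in (('top','t0',(197,136),(343,205)),('scene','s0',(180,205),None)):
    z=np.load(f'pics/{f}.npz');im,d=z['im'],z['d'];P=cloud(n,d)
    print(n,'box top',P[bv,bu-15])
    c=P[bv,bu-15]
    m=(abs(P[...,2]-105)<10)&(np.hypot(P[...,0]-c[0],P[...,1]-c[1])<170)
    print(m.sum(),P[m].mean(0),P[m][:,2].std(),cv2.minAreaRect(P[m][:,:2].astype(np.float32)))
    # black sleeve
    T=cloud('top',np.load('pics/t0.npz')['d'])[205,343]; 
    m=(im.max(-1)<60)&(np.hypot(P[...,0]-T[0],P[...,1]-T[1])<90)&(P[...,2]>15)
    if m.sum()>20: print('sleeve',T,m.sum(),np.median(P[m],0),cv2.minAreaRect(P[m][:,:2].astype(np.float32)))
print('table',T, 'tip',atz('top',307,203,18))
for nm,(u,v,h) in dict(jar=(122,220,73),tin=(352,150,23),spool=(306,132,50),purple=(273,158,34)).items(): print(nm,atz('top',u,v,h))
a=np.load('pics/t0.npz')['im'];b=np.load('pics/s0.npz')['im']
c1=cv2.resize(a[185:225,295:375],None,fx=8,fy=8,interpolation=2)
c2=cv2.resize(b[165:245,130:230],None,fx=6.4,fy=6.4,interpolation=2)[:280*2,:640]
cv2.imwrite('pics/c.png',np.vstack([c1,c2])[:600,:,::-1] if 0 else cv2.resize(np.vstack([c1,c2]),(460,600))[...,::-1])
E
```

```text
top box top [693.78143595 192.09118258 109.37354842]
2988 [706.08829016 154.04464081 106.02401564] 2.3223916784331133 ((710.8785400390625, 155.37057495117188), (150.94265747070312, 205.05966186523438), 5.574368000030518)
sleeve [ 491.8400815  -311.43576868   33.43820037] 423 [ 491.85953728 -309.23680219   34.31575589] ((493.7254638671875, -311.4134216308594), (123.41567993164062, 36.143863677978516), 85.49592590332031)
scene box top [693.76814328 209.91597468 105.83569161]
2414 [701.32113245 160.9180933  107.16022657] 2.703276599430074 ((709.0536499023438, 155.2452392578125), (151.5279083251953, 207.43087768554688), 4.529889106750488)
table [ 491.8400815  -311.43576868   33.43820037] tip [ 500.30879829 -198.19028916   18.        ]
jar [441.09307243 372.69291982  73.        ]
tin [ 676.31543759 -351.33999464   23.        ]
spool [ 728.06682838 -195.54177706   50.        ]
purple [644.9523802  -88.63078803  34.        ]
```

View pics/c.png

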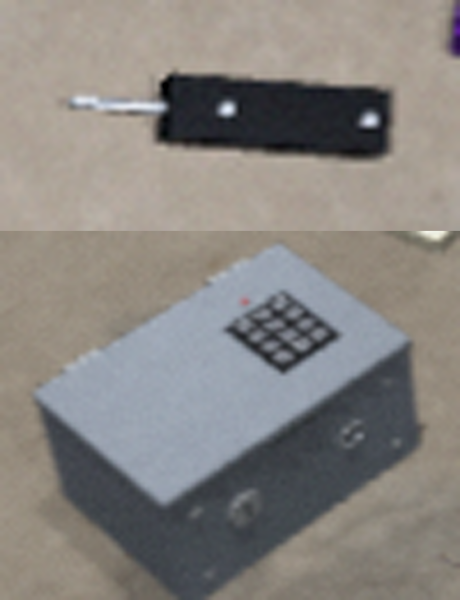

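The crop confirms the black sleeve with a bare steel shaft at its left end. On the box front, the ring at the right (scene px about (206,209)) is the hole and the larger cylinder at the left is the lock.

Emit:
{"op": "servo_tool", "data": {"moves": [[[0,0,0,-0.0784],[0,0,0,-0.0784],[0,0,0,-0.0784],[0,0,0,-0.0784],[0,0,0,-0.0784],[0,0,0,-0.0784],[0,0,0,-0.0784],[0,0,0,-0.0784],[0,0,0,-0.0784]]], "claw": -1}}

```text
clock: 0.85
tool_pos: [220.0, -530.9, 303.3]
tcp_rot: [-0.001, 0.729, 0.684, 0.0]
force: [0.5, 0.6, 0.6]
width: 1.001
gripper_force: 0.0
```

```bash
cat >> h.py <<'E'
def goal(x=None,y=None,z=None,ang=None):
    o=r.get_obs();q=R.from_quat(np.array(o['tcp_rot'])[[1,2,3,0]]);p=np.array(o['tool_pos']);M=q.as_matrix()
    a=np.degrees(np.arctan2(M[1,0],M[0,0]))
    t=np.array([p[i] if v is None else v for i,v in enumerate((x,y,z))])
    print('t %.2f'%o['clock'],'pos',p.round(1),'ang %.2f'%a,'zaxis',M[:,2].round(4),'F',o['force'].round(1),'w %.3f'%o['width'],'g %.1f'%o['gripper_force'],'j6 %.2f'%o['joints'][5])
    print('shift scaled',(M.T@(t-p)/250).round(4),'yaw scaled', None if ang is None else round(-(ang-a)/90,4))
E
python3 - <<'E'
from h import *
goal(500.2,-218.1,200,86)
print('hole by ray',atz('scene',206.5,208.8,55), 'cyl', atz('scene',130+245/.719/6.4,165+(510/.721-320)/6.4,55))
P=cloud('top',np.load('pics/t0.npz')['d']);c=np.array([710,155])
for n,f in(('top','t0'),('scene','s0')):
    P=cloud(n,np.load(f'pics/{f}.npz')['d']);m=(abs(P[...,2]-105)<8)&(np.hypot(P[...,0]-710,P[...,1]-155)<150);Q=P[m]
    E=[]
    for y in np.arange(75,236,8):
        b=Q[abs(Q[:,1]-y)<4]
        if len(b): E.append((y,b[:,0].min()))
    E=np.array(E);k=np.polyfit(E[:,0],E[:,1],1);print(n,k,np.degrees(np.arctan(-k[0])),(np.polyval(k,E[:,0])-E[:,1]).std())
# sleeve side view: shaft pixels in top picture
z=np.load('pics/t0.npz');im=z['im'].astype(int)
s=im[190:218,300:324].min(-1);print(s[8:20])
E
```

```text
t 0.85 pos [ 220.  -530.9  303.3] ang 86.36 zaxis [-3.0e-04  1.2e-03 -1.0e+00] F [0.5 0.6 0.6] w 1.001 g 0.0 j6 -1.32
shift scaled [1.3194 1.0392 0.4142] yaw scaled 0.004
hole by ray [645.18470562 102.29261895  55.        ] cyl [633.97430883 193.54687725  55.        ]
top [-8.86899686e-02  6.50674107e+02] 5.068299712833822 0.7752974190221256
scene [-8.56456172e-02  6.49038084e+02] 4.895186709177547 1.2644818643351894
[[154 154 154 155 152 150 148 150 150 154 150 153 151 151 152 152 153 152
  156 154 152 135 153 135]
 [148 155 155 156 149 147 147 151 152 153 153 152 152 151 152 159 155 153
  152 153 151 136 127   1]
 [148 151 151 151 150 151 147 149 150 151 150 152 149 154 156 159 160 152
  151 154 153 136 123   5]
 [153 153 155 152 151 150 149 153 176 177 171 174 153 154 155 154 152 153
  149 150 148 127  95  18]
 [152 152 152 157 150 135 137 154 212 224 212 216 169 163 159 152 149 154
  175 163 162 138 130  69]
 [152 148 150 153 149 139 140 113 138 146 134 170 204 194 207 222 226 227
  229 225 227 218 204 159]
 [154 151 152 155 152 154 153 147 151 155 153 152 152 135 115 117 129 100
  103 117 129 134 130  72]
 [156 150 151 153 155 153 159 154 154 153 155 154 153 154 157 154 152 156
  147 150 138 129  84  16]
 [152 149 150 149 154 157 155 157 154 155 150 160 152 152 154 154 155 151
  154 149 139 125  63  21]
 [150 153 150 153 156 151 154 156 152 154 154 158 157 155 154 156 155 153
  156 154 155 123  62  11]
 [150 152 152 152 156 154 153 155 155 162 156 161 158 160 154 154 155 153
  155 156 154 132  58   8]
 [147 152 154 151 156 154 153 151 158 159 157 160 158 158 157 152 152 155
  158 159 155 138  84  64]]
```

Emit:
{"op": "servo_tool", "data": {"moves": [[[0.11,0.0866,0.0345,0],[0.11,0.0866,0.0345,0],[0.11,0.0866,0.0345,0],[0.11,0.0866,0.0345,0],[0.11,0.0866,0.0345,0],[0.11,0.0866,0.0345,0],[0.11,0.0866,0.0345,0],[0.11,0.0866,0.0345,0],[0.11,0.0866,0.0345,0],[0.11,0.0866,0.0345,0],[0.11,0.0866,0.0345,0],[0.11,0.0866,0.0345,0],[0,0,0,0],[0,0,0,0]]]}}

```text
clock: 2.02
tool_pos: [502.4, -218.4, 199.3]
tcp_rot: [-0.001, 0.73, 0.683, -0.0]
force: [-0.5, -0.9, -0.2]
width: 0.999
gripper_force: 0.0
```

Run:
```python
from h import *
print(atz('top',308,201.8,18),atz('top',318,203,18))
goal(500.5,-218,84,86)
```

```text
[ 504.21077719 -201.52148725   18.        ] [ 500.29630487 -233.91263579   18.        ]
t 2.02 pos [ 502.4 -218.4  199.3] ang 86.20 zaxis [-0.0019  0.0011 -1.    ] F [-0.5 -0.9 -0.2] w 0.999 g 0.0 j6 -0.56
shift scaled [ 0.0005 -0.007   0.4613] yaw scaled 0.0022
```

Emit:
{"op": "servo_tool", "data": {"moves": [[[0,0,0.08,0.006],[0,0,0.1,0],[0,0,0.1,0],[0,0,0.08,0],[0,0,0.06,0],[0,0,0.04,0],[0,0,0,0],[0,0,0,0]]]}}

```text
clock: 2.68
tool_pos: [501.9, -220.8, 85.6]
tcp_rot: [-0.0, 0.735, 0.678, -0.0]
force: [0.6, -0.9, 0.5]
width: 0.999
gripper_force: 0.0
```

Emit:
{"op": "servo_tool", "data": {"moves": [[[0,0,0,0],[0,0,0,0],[0,0,0,0],[0,0,0,0],[0,0,0,0],[0,0,0,0],[0,0,0,0],[0,0,0,0],[0,0,0,0],[0,0,0,0]]], "claw": 1}}

```text
clock: 3.52
tool_pos: [502.3, -220.1, 85.4]
tcp_rot: [0.0, 0.734, 0.679, 0.0]
force: [-0.3, 0.6, -0.1]
width: 0.036
gripper_force: 58.8
```

Emit:
{"op": "servo_tool", "data": {"moves": [[[0.01,0,0,0],[0.02,0,0,0],[0.03,0,0,0],[0.04,0,0,0],[0.04,0,0,0],[0.04,0,0,0],[0.04,0,0,0],[0,0,0,0]]]}}

```text
clock: 4.18
tool_pos: [506.4, -162.8, 85.2]
tcp_rot: [-0.001, 0.734, 0.679, 0.0]
force: [-0.4, 0.6, 1.1]
width: 0.035
gripper_force: 58.9
```

Run:
```python
from h import *
a,_=snap('top','t1');b,_=snap('scene','s1');goal()
e,q=ray('top',0,0)
cv2.imwrite('pics/t1c.png',np.vstack([cv2.resize(a[170:230,260:380],None,fx=5,fy=5,interpolation=2)])[...,::-1])
```

```text
t 4.28 pos [ 506.5 -164.4   85.3] ang 85.53 zaxis [-3.e-04  3.e-04 -1.e+00] F [-0.1  0.9  0.5] w 0.033 g 58.8 j6 -0.46
shift scaled [0. 0. 0.] yaw scaled None
```

View pics/t1c.png

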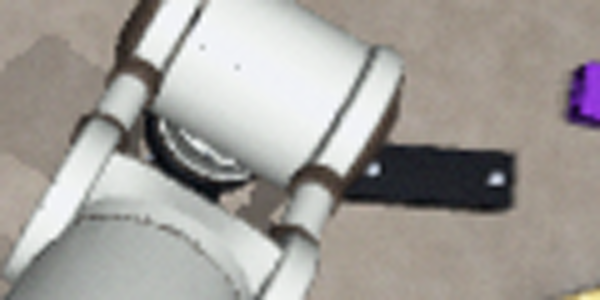

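The arm hides the pin from above here; I pull on and look for the orange handle.

Emit:
{"op": "servo_tool", "data": {"moves": [[[0.02,0,0,0],[0.04,0,0,0],[0.04,0,0,0],[0.04,0,0,0],[0.04,0,0,0],[0.04,0,0,0],[0.04,0,0,0],[0.04,0,0,0],[0.04,0,0,0],[0.02,0,0,0],[0,0,0,0]]]}}

```text
clock: 5.2
tool_pos: [513.5, -74.2, 85.2]
tcp_rot: [-0.0, 0.734, 0.679, -0.0]
force: [0.4, -0.4, -1.5]
width: 0.035
gripper_force: 58.8
```

```bash
cat >> h.py <<'E'
def proj(n,X):
    m=r.camera_model(n);c=R.from_quat(np.array(m['rotation'])[[1,2,3,0]]).as_matrix().T@(np.array(X,float)-np.array(m['eye']))
    a=np.array([c[0],-c[1]])/-c[2];a*=1+m['k1']*(a@a);K=np.array(m['intrinsics']);return (K[:2,:2]@a+K[:2,2])
E
python3 - <<'E'
from h import *
a,_=snap('top','t2');b,_=snap('scene','s2');goal()
p=r.get_obs()['tool_pos'].copy();p[2]=18
T=[]
for n,im in(('top',a),('scene',b)):
    u,v=proj(n,p).astype(int);print(n,u,v)
    u=np.clip(u,60,452);v=np.clip(v,40,344)
    T.append(cv2.resize(im[v-40:v+40,u-60:u+60],None,fx=4.5,fy=3.75*1,interpolation=2))
cv2.imwrite('pics/p2.png',np.vstack(T)[...,::-1])
E
```

```text
t 5.30 pos [513.7 -75.4  85.4] ang 85.50 zaxis [ 1.e-04 -2.e-04 -1.e+00] F [ 0.1 -0.4 -0.7] w 0.037 g 58.8 j6 -0.30
shift scaled [0. 0. 0.] yaw scaled None
top 268 198
scene 278 213
```

View pics/p2.png

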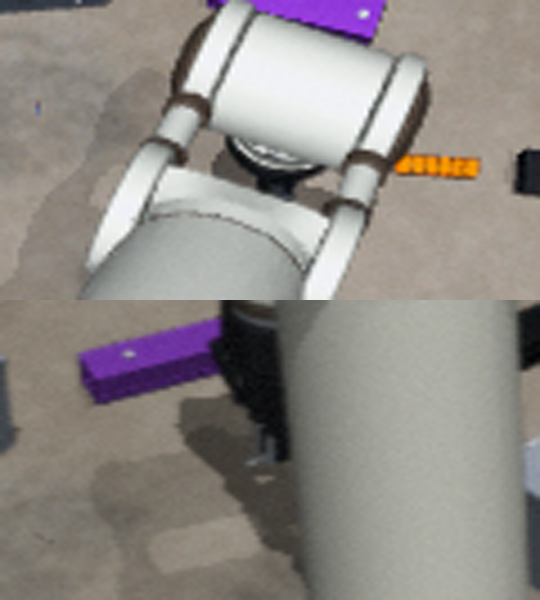

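The pin is out: orange handle at crop (440,165), in line with and clear of the black sleeve. Move on a little, lay down.

Emit:
{"op": "servo_tool", "data": {"moves": [[[0.04,0,0,0],[0.06,0,0,0],[0.06,0,0,0],[0.03,0,0,0],[0.01,0,0,0],[0,0,0,0],[0,0,0.01,0],[0,0,0.01,0],[0,0,0.008,0],[0,0,0.006,0],[0,0,0.004,0],[0,0,0,0],[0,0,0,0]]]}}

```text
clock: 6.38
tool_pos: [517.6, -25.9, 75.9]
tcp_rot: [0.0, 0.735, 0.679, -0.0]
force: [0.3, -0.0, -0.4]
width: 0.033
gripper_force: 58.8
```

Emit:
{"op": "servo_tool", "data": {"moves": [[[0,0,0.003,0],[0,0,0,0],[0,0,0,0],[0,0,0,0],[0,0,0,0],[0,0,0,0],[0,0,0,0],[0,0,0,0]]], "claw": -1}}

```text
clock: 7.05
tool_pos: [517.6, -25.7, 75.2]
tcp_rot: [0.0, 0.734, 0.679, 0.0]
force: [0.0, -0.2, -0.7]
width: 0.999
gripper_force: 0.0
```

Emit:
{"op": "servo_tool", "data": {"moves": [[[0,0,-0.06,0],[0,0,-0.1,0],[0,0,-0.12,0],[0,0,-0.12,0],[-0.14,0,0,0],[-0.14,0,0,0],[-0.14,0,0,0],[-0.14,0,0,0],[-0.14,0,0,0],[-0.14,0,0,0],[-0.14,0,0,0],[-0.14,0,0,0],[-0.14,0,0,0],[0,0,0,0]]]}}

```text
clock: 8.22
tool_pos: [491.8, -345.8, 175.8]
tcp_rot: [0.002, 0.736, 0.677, -0.001]
force: [-0.1, -0.1, 0.2]
width: 1.002
gripper_force: 0.0
```

Run:
```python
from h import *
a,_=snap('top','t3');b,_=snap('scene','s3');goal()
def orange(n,im):
    h=cv2.cvtColor(im,cv2.COLOR_RGB2HSV);m=(abs(h[...,0].astype(int)-14)<5)&(h[...,1]>200)&(h[...,2]>150)
    return m
T=[]
for n,im in(('top',a),('scene',b)):
    m=orange(n,im);k,l,s,c=cv2.connectedComponentsWithStats(m.astype(np.uint8));
    u0,v0=proj(n,(510,-130,16))
    print(n,u0,v0,[(s[i,4],c[i].round(1),atz(n,*c[i],12).round(1)) for i in range(1,k) if s[i,4]>5])
    u,v=proj(n,(515,-70,8)).astype(int)
    T.append(cv2.resize(im[v-30:v+30,u-40:u+40],None,fx=5,fy=5,interpolation=2))
cv2.imwrite('pics/p3.png',np.vstack(T)[...,::-1])
```

```text
t 8.32 pos [ 492.3 -340.7  175. ] ang 85.34 zaxis [ 0.e+00  4.e-04 -1.e+00] F [0.4 0.2 0.4] w 1.004 g 0.0 j6 -0.73
shift scaled [0. 0. 0.] yaw scaled None
top 285.8225333760695 200.1037169217608 [(np.int32(55), array([290.5, 200.7]), array([ 508.5, -145.7,   12. ]))]
scene 292.22872728765213 206.2802131768749 []
```

View pics/p3.png

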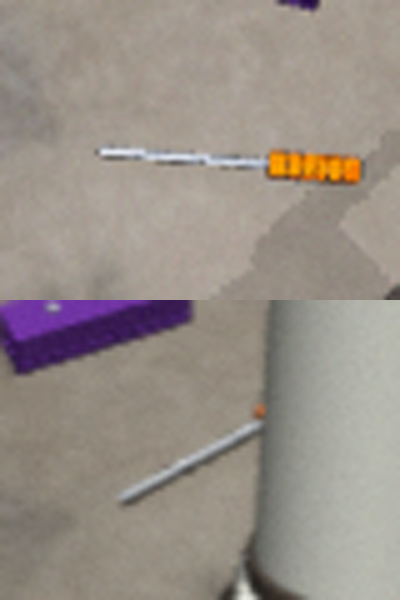

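Crop: pin lies flat, tip at (99,152), handle centred at about (314,167), clear of everything.

Run:
```python
from h import *
u,v=proj('top',(515,-70,8)).astype(int);f=lambda x,y:(u-40+(x-2)/5,v-30+(y-2)/5)
tip=atz('top',*f(97,152),8);hc=atz('top',*f(314,167),14);b=atz('top',*f(361,169),14);fr=atz('top',*f(267,164),14)
print(tip,hc,b,fr,np.degrees(np.arctan2(*(tip-hc)[1::-1])),np.linalg.norm((tip-b)[:2]))
a=np.degrees(np.arctan2(*(tip-hc)[1::-1]));goal(hc[0],hc[1],76,a)
```

```text
[517.93129238  -1.41897643   8.        ] [ 507.35003285 -141.74097484   14.        ] [ 506.04520682 -172.23248751   14.        ] [ 509.30265112 -111.30866273   14.        ] 85.6876590014688 171.22655925847096
t 8.32 pos [ 492.3 -340.7  175. ] ang 85.34 zaxis [ 0.e+00  4.e-04 -1.e+00] F [0.4 0.2 0.4] w 1.004 g 0.0 j6 -0.73
shift scaled [ 0.7981 -0.0049  0.3963] yaw scaled -0.0039
```

Emit:
{"op": "servo_tool", "data": {"moves": [[[0.1,-0.005,0,-0.004],[0.14,0,0,0],[0.14,0,0,0],[0.14,0,0,0],[0.14,0,0,0],[0.1,0,0,0],[0.038,0,0,0],[0,0,0.06,0],[0,0,0.1,0],[0,0,0.1,0],[0,0,0.08,0],[0,0,0.04,0],[0,0,0.016,0],[0,0,0,0],[0,0,0,0]]]}}

```text
clock: 9.57
tool_pos: [506.8, -140.9, 77.1]
tcp_rot: [0.001, 0.732, 0.681, 0.0]
force: [-0.3, -0.8, -0.9]
width: 0.997
gripper_force: 0.0
```

Emit:
{"op": "servo_tool", "data": {"moves": [[[0,0,0,0],[0,0,0,0],[0,0,0,0],[0,0,0,0],[0,0,0,0],[0,0,0,0],[0,0,0,0],[0,0,0,0],[0,0,0,0]]], "claw": 1}}

```text
clock: 10.32
tool_pos: [506.5, -140.8, 76.6]
tcp_rot: [0.0, 0.732, 0.681, 0.0]
force: [-1.1, 0.2, 4.2]
width: 0.161
gripper_force: 60.4
```

Emit:
{"op": "servo_tool", "data": {"moves": [[[0,0,-0.02,0],[0,0,-0.06,0],[0,0,-0.1,0],[0,0,-0.1,0.03],[0,0,-0.1,0.06],[0,0,-0.06,0.075],[0,0,-0.03,0.075],[0,0,0,0.075],[0,0,0,0.075],[0,0,0,0.075],[0,0,0,0.075],[0,0,0,0.075],[0,0,0,0.075],[0,0,0,0.075],[0,0,0,0.075],[0,0,0,0.059],[0,0,0,0],[0,0,0,0]]]}}

```text
clock: 11.82
tool_pos: [505.8, -140.5, 193.4]
tcp_rot: [-0.0, 0.999, 0.044, -0.0]
force: [0.5, -0.1, -0.9]
width: 0.163
gripper_force: 59.8
```

Run:
```python
from h import *
goal(452,87.5,124,5)
```

```text
t 11.82 pos [ 505.8 -140.5  193.4] ang 5.08 zaxis [-8.e-04  4.e-04 -1.e+00] F [ 0.5 -0.1 -0.9] w 0.163 g 59.8 j6 0.98
shift scaled [-0.1336 -0.9272  0.2779] yaw scaled 0.0008
```

Emit:
{"op": "servo_tool", "data": {"moves": [[[-0.02,-0.09,0,0],[-0.02,-0.13,0,0],[-0.02,-0.14,0,0],[-0.02,-0.14,0,0],[-0.02,-0.14,0,0],[-0.02,-0.14,0,0],[-0.0136,-0.1,0.04,0],[0,-0.0472,0.08,0],[0,0,0.08,0],[0,0,0.05,0],[0,0,0.028,0],[0,0,0,0],[0,0,0,0]]]}}

```text
clock: 12.9
tool_pos: [453.1, 87.3, 124.3]
tcp_rot: [-0.0, 0.999, 0.043, -0.0]
force: [0.2, 0.4, -0.2]
width: 0.165
gripper_force: 59.8
```

Run:
```python
from h import *
a,_=snap('top','t4');b,_=snap('scene','s4');goal(452,87.5,124,5)
T=[]
print(proj('top',(642,104,55)),proj('top',(590,99,55)),proj('scene',(642,104,55)),proj('scene',(590,99,55)))
for n,im in(('top',a),('scene',b)):
    u,v=proj(n,(600,100,55)).astype(int)
    T.append(cv2.resize(im[v-24:v+24,u-36:u+36],None,fx=9,fy=6.2*1,interpolation=2)); print(u,v)
cv2.imwrite('pics/p4.png',np.vstack(T)[...,::-1])
```

```text
t 13.00 pos [453.8  87.2 125.2] ang 4.93 zaxis [ 1.9e-03 -1.0e-04 -1.0e+00] F [-0.1  0.1 -0.7] w 0.168 g 59.8 j6 1.41
shift scaled [-0.0072 -0.002   0.0047] yaw scaled -0.0008
[212.57135021 157.07127934] [213.84740737 173.16235584] [206.6437467  209.64213332] [218.07859053 218.48229004]
213 170
215 216
```

View pics/p4.png

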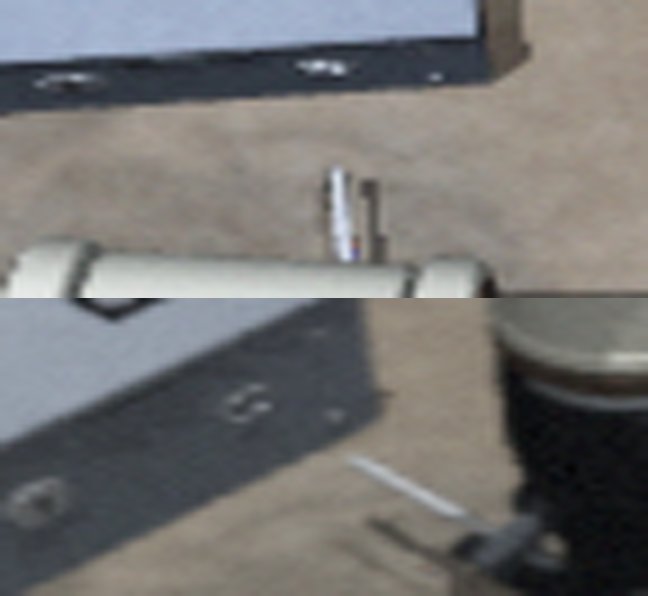

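Top crop: hole rim at (322,67), tip at (337,170), shaft pointing slightly left-up. Scene crop: hole (246,403), tip (350,458). I'll triangulate both from the two views.

```bash
cat >> h.py <<'E'
def tri(p,q):
    A=[];b=[]
    for n,x in(('top',p),('scene',q)):
        e,d=ray(n,*x);d=d/np.linalg.norm(d);M=np.eye(3)-np.outer(d,d);A.append(M);b.append(M@e)
    X=np.linalg.lstsq(np.vstack(A),np.hstack(b),rcond=None)[0]
    return X.round(1),(proj('top',X)-p).round(2),(proj('scene',X)-q).round(2)
E
python3 - <<'E'
from h import *
t=lambda x,y:(177+x/9-.45,146+y/6.2-.4); s=lambda x,y:(179+x/9-.45,192+(y-298)/6.2-.4)
H=tri(t(322,67),s(246,403));T=tri(t(337,169),s(348,457));print('hole',H,'tip',T,'cyl',tri(t(69,81),s(37,503)))
print('hole z55',atz('top',*t(322,67),55),atz('scene',*s(246,403),55))
print('tip z55',atz('top',*t(337,169),55),atz('scene',*s(348,457),55))
print('rear scr',atz('top',*t(348,255),55),atz('scene',*s(460,514),55))
goal()
# edge-based refined shaft line: bright pixels in the scene picture
im=np.load('pics/s4.npz')['im'].astype(int).min(-1);print(im[213:228,214:232])
im=np.load('pics/t4.npz')['im'].astype(int).min(-1);print(im[170:190,209:220])
E
```

```text
hole (array([643.5, 104.7,  59. ]), array([-0.11, -0.12]), array([0.16, 0.04])) tip (array([591.2,  99.1,  59.1]), array([-0.32, -0.34]), array([0.48, 0.1 ])) cyl (array([636.5, 193.4,  56.4]), array([-0.07, -0.07]), array([0.1 , 0.03]))
hole z55 [644.1639124  104.81203761  55.        ] [647.32082946 103.08147667  55.        ]
tip z55 [590.97716756  98.55665321  55.        ] [595.72188216  98.00707964  55.        ]
rear scr [546.74896806  93.94930687  55.        ] [542.40293662  91.76934473  55.        ]
t 13.00 pos [453.8  87.2 125.2] ang 4.93 zaxis [ 1.9e-03 -1.0e-04 -1.0e+00] F [-0.1  0.1 -0.7] w 0.168 g 59.8 j6 1.41
shift scaled [0. 0. 0.] yaw scaled None
[[ 69  63  60  67  88 105 113 121 122 121 120 121 121 118 119 117 118 122]
 [ 66  66  73  91 107 113 119 122 126 124 122 123 121 126 120 120 119 123]
 [ 68  84  98 113 117 118 123 124 127 124 128 127 127 123 127 123 126 121]
 [ 91 105 120 126 127 129 123 130 130 125 126 121 124 120 124 120 125 124]
 [124 126 127 143 152 142 133 126 125 124 124 121 119 121 119 123 122 122]
 [130 133 132 143 163 175 155 129 127 125 122 120 118 121
[... 934 characters left out ...]
 134 129 129  94 214 114 129  82  79 125]
 [137 124 126 110  83 208 130 128  77  72 117]
 [133 126 131 113 105 212 136 129  85  76 123]
 [131 133 134 110  93 215 147 129 127  76 126]
 [135 137 138 121  83 203 161 130 129  79 134]
 [138 144 140 114 111 205 162 137 132  81 136]
 [131 135 132 110 109 197 181 135 137  83 139]
 [128 126 127 117 112 204 199 140 134  82 137]
 [127 122 134 119 118 200 191 136 132  84 128]
 [128 127 134 136 116 167 199 101 132  78  80]
 [128 132 133 138 117 172 208  99 136  85  84]
 [127 130 136 136 116 157 212 100 138  80  81]
 [125 127 126 128 114 132 203 111 131  80  82]
 [129 121 128 121 117 116 128 111 115  89  92]
 [156 156 154 150 151 150 146 142 139 138 138]]
```

Emit:
{"op": "servo_tool", "data": {"moves": [[[0.02,-0.004,0.003,0],[0.04,0,0,0],[0.05,0,0,0],[0.04,0,0,0],[0.018,0,0,0],[0,0,0,0],[0,0,0,0],[0,0,0,0]]]}}

```text
clock: 13.67
tool_pos: [494.3, 92.0, 123.3]
tcp_rot: [-0.0, 0.999, 0.043, -0.0]
force: [-1.0, 0.0, -1.4]
width: 0.165
gripper_force: 59.8
```

Run:
```python
from h import *
a,_=snap('top','t5');b,_=snap('scene','s5');goal()
T=[cv2.resize(a[148:184,196:232],None,fx=10,fy=10,interpolation=2),cv2.resize(b[196:232,192:228],None,fx=10,fy=10,interpolation=2)]
cv2.imwrite('pics/p5.png',np.hstack(T)[...,::-1])
```

```text
t 13.77 pos [494.2  92.  123.3] ang 4.92 zaxis [-6.e-04  0.e+00 -1.e+00] F [ 0.5  0.2 -0.7] w 0.165 g 59.8 j6 1.43
shift scaled [0. 0. 0.] yaw scaled None
```

View pics/p5.png

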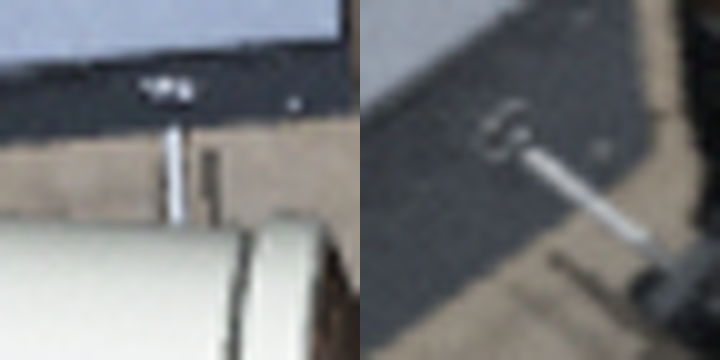

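Run:
```python
from h import *
t=lambda x,y:(196+x/10-.45,148+y/10-.45); s=lambda x,y:(192+(x-360)/10-.45,196+y/10-.45)
print('hole',tri(t(167,89),s(505,130)),'tip',tri(t(174,125),s(524,149)),'rear',tri(t(177,222),s(655,248)))
for n in('top','scene'):
    p=proj(n,(640,104,55)); print(n,[(proj(n,np.array((640,104,55))+d)-p).round(2) for d in np.eye(3)*3])
```

```text
hole (array([643. , 104.7,  59.4]), array([-0.05, -0.05]), array([0.07, 0.02])) tip (array([632.8, 103.4,  57.9]), array([-0.35, -0.37]), array([0.52, 0.12])) rear (array([596.5,  95.9,  42.4]), array([2.03, 2.24]), array([-3.09, -0.75]))
top [array([ 0.02, -0.92]), array([-0.95, -0.  ]), array([-0.1 , -0.24])]
scene [array([-0.57, -0.55]), array([-0.81,  0.47]), array([-0.09, -0.68])]
```

Emit:
{"op": "servo_tool", "data": {"moves": [[[0,-0.005,-0.003,0],[0,0,0,0],[0.008,0,0,0],[0.008,0,0,0],[0.008,0,0,0],[0.008,0,0,0],[0.008,0,0,0],[0.006,0,0,0],[0,0,0,0]]]}}

```text
clock: 14.52
tool_pos: [506.5, 94.2, 124.2]
tcp_rot: [0.0, 0.999, 0.043, 0.0]
force: [-0.2, 0.6, 0.7]
width: 0.169
gripper_force: 59.8
```

Emit:
{"op": "servo_tool", "data": {"moves": [[[0.006,0,0,0],[0.006,0,0,0],[0,0,0,0],[0,0,0,0]]]}}

```text
clock: 14.85
tool_pos: [509.1, 94.5, 124.2]
tcp_rot: [0.0, 0.999, 0.043, 0.0]
force: [-0.6, 0.6, -0.8]
width: 0.166
gripper_force: 59.8
```

Emit:
{"op": "servo_tool", "data": {"moves": [[[0.006,0,0,0],[0.006,0,0,0],[0,0,0,0],[0,0,0,0]]]}}

```text
clock: 15.18
tool_pos: [512.2, 94.8, 124.2]
tcp_rot: [-0.0, 0.999, 0.043, 0.0]
force: [0.1, -0.1, -0.6]
width: 0.164
gripper_force: 59.8
```

No contact 8 mm past the face plane, so the tip is in the hole. Advance gently.

Emit:
{"op": "servo_tool", "data": {"moves": [[[0.008,0,0,0],[0.01,0,0,0],[0.01,0,0,0],[0.01,0,0,0],[0.01,0,0,0],[0.01,0,0,0],[0.006,0,0,0],[0,0,0,0]]]}}

```text
clock: 15.85
tool_pos: [528.4, 96.1, 124.2]
tcp_rot: [0.0, 0.999, 0.043, 0.0]
force: [-0.3, -0.6, -0.8]
width: 0.167
gripper_force: 59.8
```

Emit:
{"op": "servo_tool", "data": {"moves": [[[0.006,0,0,0],[0.008,0,0,0],[0.006,0,0,0],[0,0,0,0]]]}}

```text
clock: 16.18
tool_pos: [533.3, 96.6, 124.3]
tcp_rot: [0.0, 0.999, 0.043, 0.0]
force: [0.5, 0.0, -0.2]
width: 0.165
gripper_force: 59.8
```

Emit:
{"op": "servo_tool", "data": {"moves": [[[0.006,0,0,0],[0.008,0,0,0],[0.006,0,0,0],[0,0,0,0]]]}}

```text
clock: 16.52
tool_pos: [538.4, 97.0, 124.2]
tcp_rot: [0.0, 0.999, 0.043, 0.0]
force: [0.2, 0.2, 0.0]
width: 0.168
gripper_force: 59.8
```

Emit:
{"op": "servo_tool", "data": {"moves": [[[0.006,0,0,0],[0.006,0,0,0],[0.004,0,0,0],[0,0,0,0]]]}}

```text
clock: 16.85
tool_pos: [542.2, 97.4, 124.2]
tcp_rot: [-0.0, 0.999, 0.043, 0.0]
force: [0.3, -0.3, -0.9]
width: 0.164
gripper_force: 59.8
```

Emit:
{"op": "servo_tool", "data": {"moves": [[[0.006,0,0,0],[0.006,0,0,0],[0.004,0,0,0],[0,0,0,0]]]}}

```text
clock: 17.18
tool_pos: [545.1, 97.7, 123.5]
tcp_rot: [-0.0, 0.999, 0.043, -0.001]
force: [-5.0, 0.0, 0.4]
width: 0.165
gripper_force: 59.9
```

Plate contact at about 5 N. Go on in small steps.

Emit:
{"op": "servo_tool", "data": {"moves": [[[0.004,0,0,0],[0.004,0,0,0],[0,0,0,0]]]}}

```text
clock: 17.43
tool_pos: [546.9, 97.9, 123.5]
tcp_rot: [-0.0, 0.999, 0.043, -0.002]
force: [-5.1, -0.5, 0.7]
width: 0.167
gripper_force: 59.9
```

Emit:
{"op": "servo_tool", "data": {"moves": [[[0.004,0,0,0],[0.004,0,0,0],[0,0,0,0]]]}}

```text
clock: 17.68
tool_pos: [548.6, 98.1, 123.4]
tcp_rot: [-0.0, 0.999, 0.043, -0.002]
force: [-7.3, -0.3, 0.8]
width: 0.165
gripper_force: 59.9
```

```bash
cat >> h.py <<'E'
def lid(n):
    _,d=r.capture('top');P=cloud('top',d);m=(np.hypot(P[...,0]-710,P[...,1]-155)<110);print('lid zmax',np.percentile(P[m][:,2],[50,90,98]).round())
E
python3 -c "
from h import *
goal();lid(0)"
```

```text
t 17.68 pos [548.6  98.1 123.4] ang 4.93 zaxis [-0.0039 -0.     -1.    ] F [-7.3 -0.3  0.8] w 0.165 g 59.9 j6 1.45
shift scaled [0. 0. 0.] yaw scaled None
lid zmax [106. 109. 111.]
```

Emit:
{"op": "servo_tool", "data": {"moves": [[[0.004,0,0,0],[0,0,0,0],[0,0,0,0]]]}}

```text
clock: 17.98
tool_pos: [549.5, 98.2, 123.3]
tcp_rot: [-0.0, 0.999, 0.043, -0.002]
force: [-6.2, -0.2, 1.0]
width: 0.164
gripper_force: 59.9
```

Emit:
{"op": "servo_tool", "data": {"moves": [[[0.004,0,0,0],[0,0,0,0],[0,0,0,0]]]}}

```text
clock: 18.23
tool_pos: [550.5, 98.3, 123.3]
tcp_rot: [-0.0, 0.999, 0.043, -0.002]
force: [-6.2, -1.4, 0.4]
width: 0.164
gripper_force: 59.9
```

```bash
python3 -c "
from h import *
goal();lid(0)"
```

```text
t 18.23 pos [550.5  98.3 123.3] ang 4.93 zaxis [-0.0039 -0.     -1.    ] F [-6.2 -1.4  0.4] w 0.164 g 59.9 j6 1.45
shift scaled [0. 0. 0.] yaw scaled None
lid zmax [133. 153. 157.]
```

Lid is springing up. Draw the pin straight back.

Emit:
{"op": "servo_tool", "data": {"moves": [[[-0.01,0,0,0],[-0.02,0,0,0],[-0.03,0,0,0],[-0.04,0,0,0],[-0.04,0,0,0],[-0.04,0,0,0],[-0.04,0,0,0],[-0.05,0,0,0],[-0.06,0,0,0],[-0.06,0,0,0],[-0.05,0,0,0],[-0.03,0,0,0],[0,0.03,0,0],[0,0.06,0,0],[0,0.06,0,0],[0,0.05,0,0],[0,0,0,0],[0,0,0,0]]]}}

```text
clock: 19.78
tool_pos: [440.1, 37.6, 124.6]
tcp_rot: [0.0, 0.999, 0.042, 0.001]
force: [0.8, -0.5, -1.0]
width: 0.166
gripper_force: 59.8
```

```bash
python3 -c "
from h import *
goal(z=78);lid(0)"
```

```text
t 19.78 pos [440.1  37.6 124.6] ang 4.82 zaxis [ 1.8e-03 -1.0e-04 -1.0e+00] F [ 0.8 -0.5 -1. ] w 0.166 g 59.8 j6 1.30
shift scaled [-3.000e-04 -1.000e-04  1.864e-01] yaw scaled None
lid zmax [ 77. 169. 227.]
```

Emit:
{"op": "servo_tool", "data": {"moves": [[[0,0,0.04,0],[0,0,0.06,0],[0,0,0.04,0],[0,0,0.02,0],[0,0,0.012,0],[0,0,0.008,0],[0,0,0.004,0],[0,0,0.003,0],[0,0,0,0],[0,0,0,0]]]}}

```text
clock: 20.67
tool_pos: [439.5, 38.3, 77.8]
tcp_rot: [0.0, 0.999, 0.043, 0.0]
force: [0.5, 0.6, -0.2]
width: 0.172
gripper_force: 59.8
```

Emit:
{"op": "servo_tool", "data": {"moves": [[[0,0,0.002,0],[0,0,0.002,0],[0,0,0,0],[0,0,0,0]]]}}

```text
clock: 21.0
tool_pos: [439.4, 38.3, 76.6]
tcp_rot: [0.0, 0.999, 0.043, 0.0]
force: [-1.0, 0.1, 0.5]
width: 0.165
gripper_force: 60.1
```

Emit:
{"op": "servo_tool", "data": {"moves": [[[0,0,0,0],[0,0,0,0],[0,0,0,0],[0,0,0,0],[0,0,0,0],[0,0,0,0],[0,0,0,0]]], "claw": -1}}

```text
clock: 21.58
tool_pos: [439.2, 38.3, 76.4]
tcp_rot: [-0.0, 0.999, 0.043, 0.0]
force: [0.1, -0.2, 0.2]
width: 1.001
gripper_force: 0.0
```

Emit:
{"op": "servo_tool", "data": {"moves": [[[0,0,-0.03,0],[0,0,-0.06,0],[0,0,-0.1,0],[0,0,-0.12,0],[0,0,-0.12,0],[0,0,-0.12,0],[0,0.12,0,0],[0,0.14,0,0],[0,0.14,0,0],[0,0.14,0,0],[0,0.14,0,0],[0,0.14,0,0],[0,0.14,0,0],[0,0.12,0,0],[0,0,0,0],[0,0,0,0],[0,0,0,0]]]}}

```text
clock: 23.0
tool_pos: [462.1, -230.1, 214.0]
tcp_rot: [-0.0, 0.999, 0.043, -0.0]
force: [-0.0, -0.1, 0.4]
width: 1.0
gripper_force: 0.0
```

```bash
python3 -c "
from h import *
snap('top','t9');snap('scene','s9');goal()
im=np.load('pics/t9.npz')['im'];s=np.load('pics/s9.npz')['im']
cv2.imwrite('pics/f.png',cv2.resize(np.vstack([im[60:300],s[100:300]]),None,fx=1.36,fy=1.36)[...,::-1])"
```

```text
t 23.10 pos [ 462.2 -229.4  213.9] ang 5.00 zaxis [-4.e-04  7.e-04 -1.e+00] F [ 0.2  0.9 -0.3] w 1.000 g 0.0 j6 0.79
shift scaled [0. 0. 0.] yaw scaled None
```

View pics/f.png

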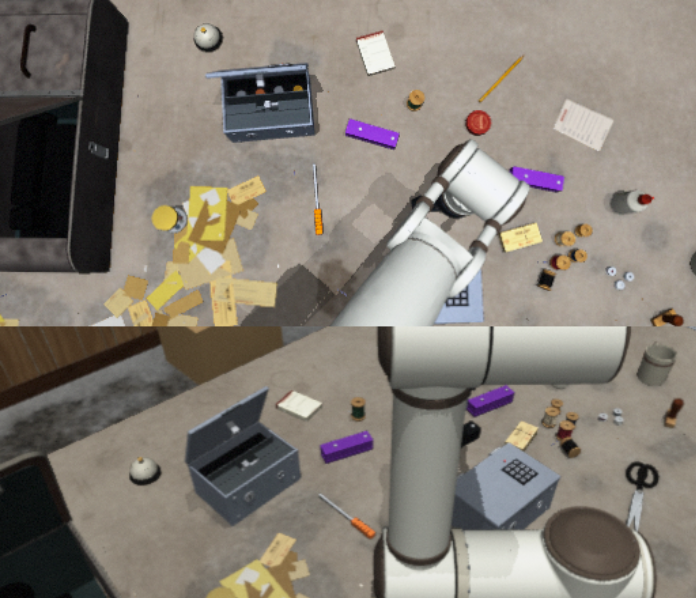

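The left box stands open at (268,100). The pin lies flat on the worktop at (317,200), clear of the box. Jar, tin and spool are where they were. Handing in.

```bash
python3 -c "
from cell import r
print(r.hand_in())"
```

```text
the job is handed in; nothing more can be done
None
```

I handed the job in after about 23 s. The cash box's lid stands open, and the pin lies flat on the worktop, drawn out and clear of the box. I saw at most 7.3 N while pushing the catch, and the jar, tin and spool were not touched.

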